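# Feed a vial through a shielded tunnel with a push stick

### The job

Stand the capped vial upright in the open loading bay in front of the clear shielding tunnel, then pick up the push stick by its upright grip and use it to slide the vial through the tunnel until the vial stands against the end stop. Draw the stick back out and lay it down flat on its foot on the open bench, clear of the tunnel and its base plate. Keep the vial upright the whole time and leave the beaker, timer, dish and forceps where they are.

Things in the scene. Friction and masses are not known exactly. Their poses are not given: they have to be found in the camera images.
- vial: Small glass vial with a black screw cap, standing upright on the bench: body 22.4 mm in diameter up to z = 43 mm, cap 21 mm in diameter from 40 to 51 mm height, about 22 g. Origin at the centre of its underside, z up along its axis. It is the only vial on the table; it may stand at any of three places among the beaker and the timer.
- feed_tunnel: Fixed clear shielding tunnel on a white base plate. Origin on the bench top under the centre of its open mouth; +x runs along the channel into the tunnel, z up. Plate 5 mm thick (channel floor z = 5), x = -75 to 140 mm, 90 wide. Clear side walls 8 mm thick, channel 28 mm wide, clear roof from z = 62 to 67 mm, over x = 0 to 128 mm. Behind the end stop a black cylinder ends at x = 162 mm.
- bay (a point): Middle of the loading bay, on the channel floor, 40 mm in front of the tunnel mouth (axes as the tunnel's). The bay is open above and to the front, x = -70 to 0 mm; two grey guide rails, tops at z = 19 mm, converge from about 53 mm apart at the front to 29 mm at the mouth.
- stop (a point): Point on the channel floor at the foot of the end stop's face, inside the tunnel 120 mm past the mouth (axes as the tunnel's). The stop is a metal wall; a vial standing against it has its axis 11 mm in front of this point.
- push_stick: Loose push stick, about 150 g. Origin on its underside, under the centre of the grip; +x along the shaft to the tip, z up. Grip: upright black block 36 mm long (x), 14 thick (y), z = 6 to 62 mm. Foot: steel plate 50 (x) by 44 (y) by 6 mm. Shaft: grey bar 16 mm wide, 12 high, underside level with the foot's, to a flat end at x = 200 mm. Centre of mass about 20 mm ahead of the origin; hold by the grip.
- stick_tip (a point): Tip of the push stick: lower edge, middle of the flat end face of the shaft, 200 mm ahead of the stick's origin (axes as the stick's).
- microscope: Bystander, fixed and always in the same place: tall binocular microscope behind the far end of the tunnel, foot 170 mm wide (world y = -0.245 to -0.075 m) reaching forward to world x = 0.53 m, about 0.39 m high; keep the arm clear of it when carrying things past. Origin under the middle of the foot.
- beaker: Bystander: glass beaker, 55 mm wide, 68 mm high, standing; origin at the centre of its underside.
- timer: Bystander: flat white timer 58x66x16 mm lying on its back; origin at the centre of its underside.
- dish: Bystander: round shallow dish 59 mm in diameter, 12 mm high; origin at the centre of its underside.
- forceps: Bystander: steel forceps 113 mm long, 8 mm high, lying on the bench; origin at the middle of the underside.

How it is judged (in metres and radians):
On the way, in this order (a step that is already met when the one before it is completed fails the run):
1. the vial stands upright in the loading bay, let go (x of vial in the frame of feed_tunnel between -0.065 and -0.005 m and y of vial in the frame of feed_tunnel between -0.02 and 0.02 m and z of vial in the frame of feed_tunnel below 0.008 m and angle between vial's own z axis and vertical below 0.1 rad and contact force between the fingers and vial below 0.05 N), for 0.2 s.
2. the push stick follows the vial inside the tunnel: vial at least 40 mm in, tip right behind it (x of vial in the frame of feed_tunnel above 0.04 m and x of stick_tip in the frame of feed_tunnel above 0.015 m and horizontal distance between stick_tip and vial below 0.03 m and y of stick_tip in the frame of feed_tunnel between -0.014 and 0.014 m), for 0.1 s.
At the end, for the whole second after the job is handed in: The vial stands upright and at rest in the tunnel within 6 mm of touching the end stop; the push stick lies at rest flat on its foot on the bench (origin and tip under 4 mm high, tilt under 0.1 rad), not touching the tunnel or its base plate (x of vial in the frame of feed_tunnel above 0.103 m and y of vial in the frame of feed_tunnel between -0.014 and 0.014 m and z of vial in the frame of feed_tunnel below 0.008 m and angle between each of vial, push_stick's own z axis and vertical below 0.1 rad and linear speed of each of vial, push_stick below 0.01 m/s and height (world z) of each of push_stick, stick_tip below 0.004 m and contact force between push_stick and feed_tunnel below 0.05 N).
It fails at once if the vial is tipped over (more than 0.5 rad) (angle between vial's own z axis and vertical above 0.5 rad).
It fails at once if the glass beaker is displaced by more than 30 mm (distance of beaker from where it was at the start of the episode above 0.03 m).
It fails at once if the timer is displaced by more than 30 mm (distance of timer from where it was at the start of the episode above 0.03 m).
It fails at once if the dish is displaced by more than 30 mm (distance of dish from where it was at the start of the episode above 0.03 m).
It fails at once if the forceps is displaced by more than 30 mm (distance of forceps from where it was at the start of the episode above 0.03 m).
It also fails if it takes over 72 s, if anything falls off the work surface, if the arm or the gripper's body presses on something with over 40 N, if the wrist force passes 120 N, or if a joint passes its speed limit or range.

### The arm

A 7-joint arm with a two-finger parallel gripper is mounted at the origin on a cart in front of the work surface, level with it; the furniture and walls round the work are solid. World frame = base frame: x ahead of the robot, y to its left, z up, the work surface at z = 0. Lengths are in mm, angles in rad, forces in N, time in s.
With the tool pointing down it reaches from about 400 to 875 mm from the base axis. Payload 4.4 kg.
Tool frame: the origin (TCP) lies at the very end of the fingers, on their centre line; the grasp point (between the pads) lies 19 mm behind it; z points along the fingers, y is the line along which they close (so a half turn about z gives the same grasp; the last joint's range is limited). The gripper opens to 85 mm and grips with 20 to 120 N. Pads are 22 mm wide; open, the fingers measure 114 mm over their backs; the gripper's body (76 mm by 85 mm) begins 54 mm behind the grasp point. The pads swing forward as they close: fully open they stand 13 mm farther back than shut.
Start: joints at [-1.364, 0.628, 0.038, 1.517, -0.027, 0.996, -0.02], TCP at [175.104, 625.984, 231.313] pointing down, gripper open.
Joint ranges: [-3.06, 3.06], [-0.37, 2.12], [-1.25, 1.32], [0.18, 2.47], [-1.1, 4.24], [0.23, 1.98], [-2.94, 2.94]. Speed limits (rad/s): [2.57, 2.57, 3.14, 3.14, 3.14, 3.14, 3.14].

### API

Orientations are given as [roll, pitch, yaw] about the fixed x, y, z axes, in that order (R = Rz(yaw) Ry(pitch) Rx(roll)).
In Python, from cell import read_state, get_image, camera_info, finish_job gives the robot as it stands.
- The arm moves only by the tool play_rows, never from a script. Its argument "deltas" is one flat list of numbers, 7 for each row, row after row: the shift along the tool's x, y, z in mm, then the turn, a rotation vector about the tool's x, y, z in rad, then the opening, from 0 (shut) to 1 (fully open). In form: [dx, dy, dz, ax, ay, az, grip, dx, dy, dz, ax, ay, az, grip, ...]. A call has 1 to 10 rows; each row is the pose to reach, as a shift and turn from the pose commanded when the call began, along the tool's axes at that moment; what a row does not reach only later rows make up. A row lasts 1/8 s, in which the tool goes at most 62.5 mm and 10.7 degrees, less where a joint would pass 70% of its speed; a pose out of reach is approached as far as the arm can. A call with a gripper value outside its range is refused whole. The fingers move at their own pace and stop on an object; the grip force is fixed at half the most. Time passes only in rows, so rows that repeat a pose let the fingers close. It gives the time, the measured TCP pose, the force, the opening and the grip force at its end, in the units of the state.
- read_state(): the state, without advancing time (a new reading comes with each control period).
- get_image(name): name is "scene" or "side" or "wrist"; returns the picture (420x560x3 uint8, red, green, blue); there is no depth.
- camera_info(name): a dict with "fx", "fy", "cx", "cy" (pixels), "T" (4x4, takes a point from camera to world coordinates). Camera axes: x right, y down, z forward; pixel columns grow to the right and rows downward; lengths in mm; the calibration is good to about 2 mm. The wrist camera is an equidistant fisheye: a pixel r from the principal point sees the ray r / f radians off the axis. A picture is of the moment at which its call begins: read the wrist's pose just before it. camera_info takes no time and is no camera call; for the wrist camera it gives the pose at the moment of the call.
- finish_job(): hands the job in; it is judged then, once.
The state is a dict: "clock": time; "qpos": joint angles; "qd": joint speeds; "tau": joint torques, N m; "eef_pos": TCP position; "tool_rot": TCP orientation; "force": force on the tool from outside, world axes, zero at the start; "torque": the same for the moment, N m; "width": finger opening in mm; "gripper_force": force on a finger pad.
Only numpy, scipy, OpenCV 4.12 (cv2) and the standard library are available. Lean on these libraries where they do the work, as an engineer would, in place of code of your own. Each camera call takes 0.05 s, during which the arm holds its last target. There are 200 camera calls.

## Working session

There is one attempt and no reset: what is moved stays moved. The work goes in short steps, Python scripts to look and compute and a tool call to move; the robot and the scene stay as the last step left them, time stands still between calls to the robot, and variables do not carry over. Pictures are saved under pics/ and viewed, at most 12 in all, crops included, and the job is handed in when it is done.

Besides the shell and the picture viewer there is one more tool, called after "Call:" by a JSON object that holds its "api" and its "payload", one argument or row to a line. play_rows: Moves the arm, as the interface text tells. Its arguments: {"type":"object","properties":{"deltas":{"type":"array"}},"required":["deltas"]}

```bash
mkdir -p pics; python3 - <<'E'
from cell import *
import cv2
for n in ["scene","side"]:
    im=get_image(n); cv2.imwrite(f"pics/{n}0.png",cv2.cvtColor(im,cv2.COLOR_RGB2BGR))
    c=camera_info(n); print(n,c)
s=read_state();print(s)
E
```

```text
scene {'fx': 503.5904277089426, 'fy': 503.5904277089426, 'cx': 279.32257093969326, 'cy': 215.67965423111337, 'T': array([[ 3.94203779e-01, -7.13600934e-01,  5.79117508e-01,
        -2.35865410e+02],
       [-9.18917166e-01, -2.96489601e-01,  2.60163715e-01,
        -3.78392506e+02],
       [-1.39507511e-02, -6.34718539e-01, -7.72617469e-01,
         1.13205943e+03],
       [ 0.00000000e+00,  0.00000000e+00,  0.00000000e+00,
         1.00000000e+00]])}
side {'fx': 474.29030447950913, 'fy': 474.29030447950913, 'cx': 285.13401873889626, 'cy': 198.51781857038912, 'T': array([[-1.79658446e-01, -4.88517030e-01,  8.53858275e-01,
        -8.50211191e+02],
       [-9.83678456e-01,  8.04103358e-02, -1.60968546e-01,
         2.62866030e+02],
       [ 9.97684515e-03, -8.68841349e-01, -4.94990074e-01,
         8.55260855e+02],
       [ 0.00000000e+00,  0.00000000e+00,  0.00000000e+00,
         1.00000000e+00]])}
{'clock': 0.1, 'qpos': array([-1.36379952,  0.62925407,  0.03843286,  1.51830152, -0.02701579,
        0.99633749, -0.01997624]), 'qd': array([ 0.00258281, -0.00142544, -0.00166598, -0.00255566,  0.00029843,
        0.00101839, -0.00010742]), 'tau': array([ 4.81407362e-03, -5.64539945e+01,  1.23122759e+00, -1.93976891e+01,
        1.14162106e-02,  5.36294378e-03,  5.16920522e-05]), 'eef_pos': array([174.92767269, 625.40418293, 230.46984842]), 'tool_rot': array([-3.13980953e+00, -1.04826624e-06,  2.86881988e+00]), 'force': array([-0.41538343,  0.16403696, -0.57462394]), 'torque': array([-0.02542467, -0.00451026,  0.01134246]), 'gripper_force': 0.0, 'width': 85.55104492417964}
```

View pics/scene0.png

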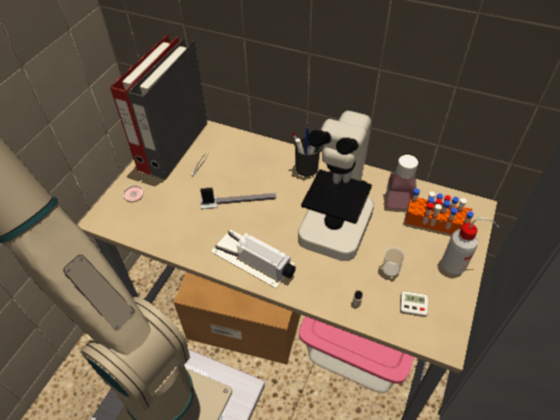

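View pics/side0.png

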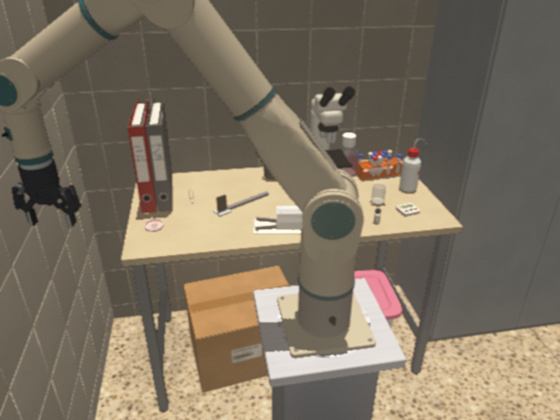

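The scene view shows the vial at (358,298), the tunnel with its mouth to the left (about (240,247)), the stick from (207,198) to (275,197), the beaker at (392,264) and the timer at (414,303). Next I'll zoom in.

```bash
cat > h.py <<'E'
import numpy as np, cv2
from cell import *
def ray(n,u,v,z):
    c=camera_info(n);T=c["T"]; d=T[:3,:3]@np.array([(u-c["cx"])/c["fx"],(v-c["cy"])/c["fy"],1]); o=T[:3,3]
    return o+d*(z-o[2])/d[2]
def proj(n,P):
    c=camera_info(n);T=c["T"]; p=(np.atleast_2d(P)-T[:3,3])@T[:3,:3]
    return np.c_[p[:,0]/p[:,2]*c["fx"]+c["cx"],p[:,1]/p[:,2]*c["fy"]+c["cy"]]
def save(im,name,box=None,k=1):
    if box: im=im[box[1]:box[3],box[0]:box[2]]
    im=cv2.resize(im,None,fx=k,fy=k,interpolation=cv2.INTER_CUBIC)
    cv2.imwrite("pics/"+name,cv2.cvtColor(im,cv2.COLOR_RGB2BGR))
E
python3 - <<'E'
from h import *
im=get_image("scene")
a=cv2.resize(im[180:290,195:305],None,fx=5,fy=5,interpolation=cv2.INTER_CUBIC)
b=cv2.resize(im[235:345,340:390],None,fx=5,fy=5,interpolation=cv2.INTER_CUBIC)
save(np.hstack([a,b]),"z0.png")
E
```

```text
(no output)
```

View pics/z0.png

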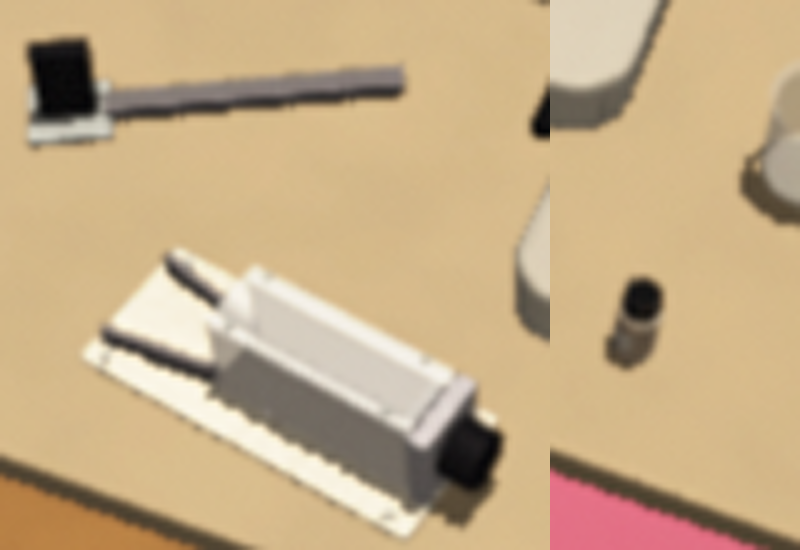

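The crop shows the plate corners at (82,355), (175,248), (408,538) and (497,415), the stick foot at the left with its tip end at (403,80), and the cap top at (642,293) in crop pixels. I'll fit poses from these.

```bash
python3 - <<'E'
from h import *
from scipy.optimize import least_squares
def full(p,x0=195,y0=180,off=0): p=np.array(p,float); return np.c_[x0+(p[:,0]-off+.5)/5-.5, y0+(p[:,1]+.5)/5-.5]
def fit(L,px,g):
    L=np.array(L,float)
    def w(q): c,s=np.cos(q[2]),np.sin(q[2]); return np.c_[q[0]+c*L[:,0]-s*L[:,1],q[1]+s*L[:,0]+c*L[:,1],L[:,2]]
    r=least_squares(lambda q:(proj("scene",w(q))-px).ravel(),g,x_scale=[10,10,.1]);print(r.x.round(3),r.fun.reshape(-1,2).round(2).tolist());return r.x
t=fit([(-75,-45,5),(-75,45,5),(140,-45,5),(140,45,5)],full([(82,355),(175,248),(408,538),(497,415)]),[450,0,-1.5])
s=fit([(200,8,12),(200,-8,12),(-25,-22,6),(25,-22,6),(25,22,6),(-18,7,62),(18,7,62)],full([(403,67),(403,81),(28,138),(112,130),(112,82),(27,44),(88,39)]),[600,0,-1.5])
v=ray("scene",*full([(642,295)],340,235,550)[0],51);print("vial",v)
print("beaker",ray("scene",392,266,0),"timer",ray("scene",414,303,8))
c,sn=np.cos(t[2]),np.sin(t[2]);print("bay",t[:2]+np.array([c,sn])*-40)
E
```

```text
[453.224  44.949  -1.739] [[-0.53, 0.29], [0.33, -0.2], [-0.13, -0.17], [0.33, 0.04]]
[576.783 216.286  -1.059] [[-0.05, -0.57], [0.49, 0.6], [-0.13, 0.88], [0.1, 0.95], [-0.31, -0.54], [-0.19, -0.67], [0.08, -0.76]]
vial [ 420.80182633 -290.81518952   51.        ]
beaker [ 568.17953777 -344.75900066    0.        ] timer [ 475.29785153 -425.30795248    8.        ]
bay [459.90597708  84.38691684]
```

```bash
cat >> h.py <<'E'
from scipy.spatial.transform import Rotation as R
def plan(*wps):
    "world waypoints (x,y,z,yaw) tool down -> shift/turn in current tool axes"
    s=read_state(); R0=R.from_euler("xyz",s["tool_rot"])
    print("at",s["eef_pos"].round(1),s["tool_rot"].round(3),"clk",round(s["clock"],2))
    for x,y,z,yaw in wps:
        d=R0.inv().apply(np.array([x,y,z])-s["eef_pos"]); a=(R0.inv()*R.from_euler("xyz",[np.pi,0,yaw])).as_rotvec()
        print((x,y,z,yaw),d.round(1),a.round(3))
E
python3 -c "
from h import *
plan((330,450,225,2.95),(430,250,225,2.97),(445,50,225,2.973),(440,-150,225,2.973),(421,-291,200,2.973))"
```

```text
at [175.  625.5 230.6] [-3.14   0.     2.869] clk 0.15
(330, 450, 225, 2.95) [-196.6 -127.2    5.8] [-0.002 -0.    -0.081]
(430, 250, 225, 2.97) [-346.8 -292.9    6. ] [-0.002 -0.    -0.101]
(445, 50, 225, 2.973) [-415.1 -481.5    6.3] [-0.002 -0.    -0.104]
(440, -150, 225, 2.973) [-464.2 -675.4    6.6] [-0.002 -0.    -0.104]
(421, -291, 200, 2.973) [-483.9 -816.3   31.8] [-0.002 -0.    -0.104]
```

Call:
{"api": "play_rows", "payload": {
  "deltas": [-49,-32,2,0,0,-0.02,1,-98,-64,3,0,0,-0.04,1,-147,-95,4,0,0,-0.06,1,-197,-127,6,0,0,-0.08,1,-234,-168,6,0,0,-0.09,1,-272,-210,6,0,0,-0.095,1,-310,-251,6,0,0,-0.1,1,-347,-293,6,0,0,-0.104,1,-370,-355,6,0,0,-0.104,1,-392,-418,6,0,0,-0.104,1]
}}

```text
clock: 1.4
eef_pos: [439.7, 123.6, 225.2]
tool_rot: [-3.142, 0.0, 2.973]
force: [1.5, -0.4, -0.0]
width: 85.8
gripper_force: 0.0
```

```bash
python3 -c "
from h import *
plan((445,50,225,2.973),(440,-150,225,2.973),(421,-291,180,2.973))"
```

```text
at [439.7 123.6 225.2] [-3.142  0.     2.973] clk 1.4
(445, 50, 225, 2.973) [-17.6 -71.7   0.2] [-0.  0. -0.]
(440, -150, 225, 2.973) [-4.630e+01 -2.697e+02  2.000e-01] [-0.  0. -0.]
(421, -291, 180, 2.973) [ -51.2 -411.9   45.2] [-0.  0. -0.]
```

Call:
{"api": "play_rows", "payload": {
  "deltas": [-13,-54,0,0,0,0,1,-24,-112,0,0,0,0,1,-32,-165,0,0,0,0,1,-40,-220,0,0,0,0,1,-46,-270,0,0,0,0,1,-48,-325,10,0,0,0,1,-50,-375,25,0,0,0,1,-51,-412,45,0,0,0,1,-51,-412,45,0,0,0,1,-51,-412,45,0,0,0,1]
}}

```text
clock: 2.65
eef_pos: [420.6, -288.2, 180.2]
tool_rot: [3.141, -0.001, 2.973]
force: [0.2, 0.2, 0.4]
width: 85.4
gripper_force: 0.0
```

```bash
python3 - <<'E'
from h import *
s=read_state();c=camera_info("wrist");im=get_image("wrist");print(s["eef_pos"],s["tool_rot"],c)
np.savez("w1.npz",T=c["T"]);save(im,"w1.png")
E
```

```text
[ 420.61379805 -288.18709157  180.19586363] [ 3.14061354e+00 -5.01246088e-04  2.97315131e+00] {'fx': 325.19226210127806, 'fy': 325.19226210127806, 'cx': 279.0673142822759, 'cy': 210.11458189306634, 'T': array([[ 1.67599834e-01,  9.47881764e-01,  2.70980549e-01,
         3.52718748e+02],
       [ 9.85854198e-01, -1.61517607e-01, -4.47611688e-02,
        -2.76759408e+02],
       [ 1.33983410e-03,  2.74649276e-01, -9.61543540e-01,
         3.24314271e+02],
       [ 0.00000000e+00,  0.00000000e+00,  0.00000000e+00,
         1.00000000e+00]])}
```

View pics/w1.png

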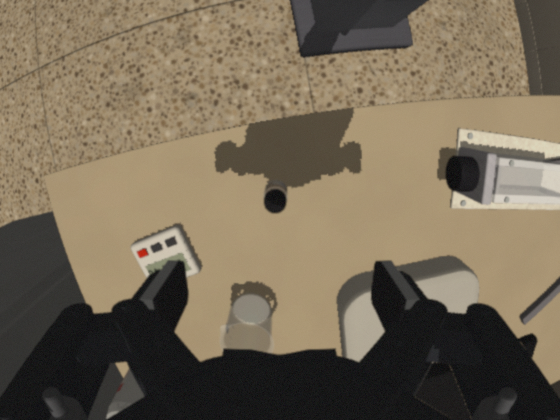

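The wrist view shows the cap at (275,200), the beaker and timer well clear, and the tunnel's far end at right ((463,129) and (453,208) plate corners).

```bash
cat >> h.py <<'E'
def wray(T,u,v,z):
    c=camera_info("wrist"); d=np.array([u-c["cx"],v-c["cy"]]); r=np.hypot(*d); th=r/c["fx"]
    k=T[:3,:3]@np.r_[d/r*np.sin(th),np.cos(th)]; return (T[:3,3]+k*(z-T[2,3])/k[2]).round(1)
E
python3 - <<'E'
from h import *
T=np.load("w1.npz")["T"]
print(wray(T,275.5,200.5,51)); print(wray(T,463,129,5),wray(T,453,208,5))
q=[453.2,44.95,-1.739];c,s=np.cos(q[2]),np.sin(q[2])
for y in(-45,45):print(q[0]+c*140-s*y,q[1]+s*140+c*y)
v=wray(T,275.5,200.5,51)
plan((v[0],v[1],60,2.973),(v[0],v[1],11,2.973))
E
```

```text
[ 420.7 -291.1   51. ]
[385.9 -79.2   5. ] [473.3 -97.5   5. ]
385.3974509841715 -85.5406676623128
474.1272884898014 -100.6077156885358
at [ 421.1 -287.8  180.5] [3.141 0.    2.974] clk 2.7
(np.float64(420.7), np.float64(-291.1), 60, 2.973) [ -0.2  -3.5 120.5] [0.001 0.    0.001]
(np.float64(420.7), np.float64(-291.1), 11, 2.973) [ -0.2  -3.5 169.5] [0.001 0.    0.001]
```

Call:
{"api": "play_rows", "payload": {
  "deltas": [0,-3,40,0,0,0,1,0,-3,80,0,0,0,1,0,-3,115,0,0,0,1,0,-3,140,0,0,0,1,0,-3,160,0,0,0,1,0,-3,168,0,0,0,1,0,-3,168,0,0,0,1,0,-3,168,0,0,0,1]
}}

```text
clock: 3.7
eef_pos: [420.7, -292.1, 13.2]
tool_rot: [-3.141, 0.001, 2.973]
force: [0.3, -0.7, 0.4]
width: 85.3
gripper_force: 0.0
```

Call:
{"api": "play_rows", "payload": {
  "deltas": [0,0.8,0,0,0,0,0.4,0,0.8,0,0,0,0,0.4,0,0.8,0,0,0,0,0.4,0,0.8,0,0,0,0,0.3,0,0.8,0,0,0,0,0.25,0,0.8,0,0,0,0,0.2,0,0.8,0,0,0,0,0,0,0.8,0,0,0,0,0,0,0.8,0,0,0,0,0,0,0.8,0,0,0,0,0]
}}

```text
clock: 4.95
eef_pos: [420.1, -291.3, 12.5]
tool_rot: [-3.142, 0.0, 2.973]
force: [-0.6, 0.2, 4.8]
width: 20.7
gripper_force: 58.6
```

Call:
{"api": "play_rows", "payload": {
  "deltas": [0,0,-3,0,0,0,0,0,0,-12,0,0,0,0,0,0,-40,0,0,0,0,0,0,-80,0,0,0,0,0,0,-120,0,0,0,0,0,0,-130,0,0,0,0,0,0,-130,0,0,0,0]
}}

```text
clock: 5.82
eef_pos: [420.3, -291.2, 142.7]
tool_rot: [-3.141, 0.001, 2.973]
force: [0.1, -0.0, 0.5]
width: 20.6
gripper_force: 58.6
```

```bash
python3 - <<'E'
from h import *
q=[453.2,44.95,-1.739];c,s=np.cos(q[2]),np.sin(q[2])
bx,by=q[0]-45*c,q[1]-45*s;print(bx,by)
# view pose: 90mm in front of bay along -x tunnel
plan((430,-200,145,2.973),(435,-100,145,2.973),(450,0,145,2.973),(bx,by,145,2.973))
E
```

```text
460.7335240131115 89.31491875281496
at [ 420.3 -291.2  142.7] [-3.141e+00  1.000e-03  2.973e+00] clk 5.83
(430, -200, 145, 2.973) [ 5.8 91.6 -2.3] [-0.     0.001 -0.   ]
(435, -100, 145, 2.973) [ 17.7 191.   -2.3] [-0.     0.001 -0.   ]
(450, 0, 145, 2.973) [ 19.7 292.1  -2.4] [-0.     0.001 -0.   ]
(np.float64(460.7335240131115), np.float64(89.31491875281496), 145, 2.973) [ 24.1 381.9  -2.4] [-0.     0.001 -0.   ]
```

Call:
{"api": "play_rows", "payload": {
  "deltas": [3,40,-2,0,0,0,0,6,92,-2,0,0,0,0,12,142,-2,0,0,0,0,18,192,-2,0,0,0,0,19,242,-2,0,0,0,0,20,292,-2,0,0,0,0,22,342,-2,0,0,0,0,24,382,-2,0,0,0,0,24,382,-2,0,0,0,0,24,382,-2,0,0,0,0]
}}

```text
clock: 7.08
eef_pos: [459.6, 88.6, 143.2]
tool_rot: [-3.14, -0.002, 2.973]
force: [0.3, -0.6, -0.6]
width: 20.9
gripper_force: 58.7
```

```bash
python3 - <<'E'
from h import *
s=read_state();c=camera_info("wrist");im=get_image("wrist");print(s["eef_pos"],s["tool_rot"],s["gripper_force"],s["width"])
np.savez("w2.npz",T=c["T"]);save(im,"w2.png",k=1.4)
E
```

```text
[459.64952316  88.57645057 143.21210088] [-3.13983656e+00 -2.39496975e-03  2.97269476e+00] 58.74435245990753 20.906843355834315
```

View pics/w2.png

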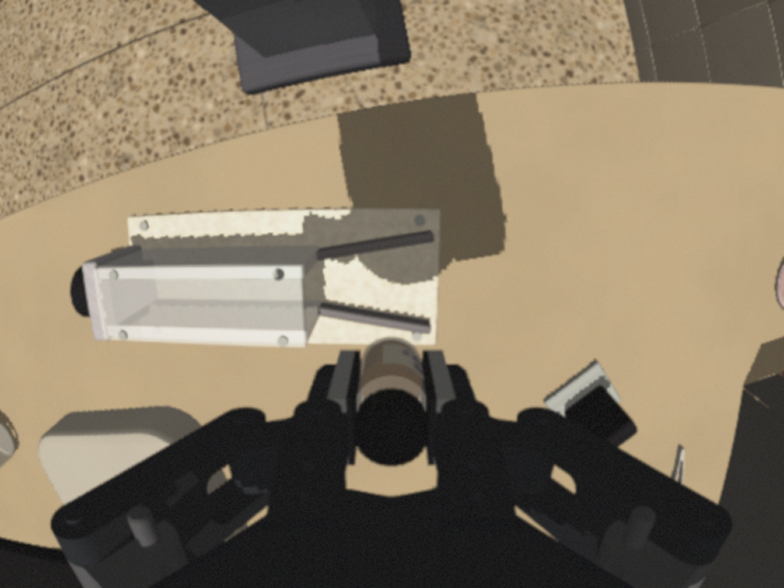

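The view shows the vial held straight, plate front corners at (438,210) and (436,345), back corner at (129,217), and roof mouth corners at (307,265) and (305,346), in 1.4x pixels. I'll refit the tunnel.

```bash
python3 - <<'E'
from h import *
from scipy.optimize import least_squares
T=np.load("w2.npz")["T"]
L=np.array([(-75,-45,5),(-75,45,5),(140,-45,5),(0,-22,67),(0,22,67)],float)
px=(np.array([(439,209),(436,345),(129,217),(307,264),(305,346)])+.5)/1.4-.5
W=np.array([wray(T,*p,l[2]) for p,l in zip(px,L)]);print(W.tolist())
def w(q): c,s=np.cos(q[2]),np.sin(q[2]); return np.c_[q[0]+c*L[:,0]-s*L[:,1],q[1]+s*L[:,0]+c*L[:,1],L[:,2]]
r=least_squares(lambda q:(w(q)-W)[:,:2].ravel(),[453,45,-1.74],x_scale=[10,10,.1]);print(r.x.round(3),r.fun.reshape(-1,2).round(1).tolist())
for p in [(433,236),(430,327)]: print("rail",wray(T,p[0]/1.4,p[1]/1.4,19))
E
```

```text
[[421.7, 125.2, 5.0], [510.9, 110.4, 5.0], [385.0, -84.2, 5.0], [431.1, 50.8, 67.0], [474.0, 40.0, 67.0]]
[453.049  44.89   -1.747] [[0.2, 1.4], [-0.4, 0.4], [-0.9, -0.8], [0.3, -2.0], [0.7, 1.0]]
rail [435.8 118.1  19. ]
rail [492.4 107.9  19. ]
```

```bash
python3 -c "
from h import *
plan((460.3,86.3,70,2.97),(460.3,86.3,18,2.97))"
```

```text
at [459.9  88.  143.5] [-3.140e+00 -2.000e-03  2.971e+00] clk 7.12
(460.3, 86.3, 70, 2.97) [-0.9 -1.5 73.5] [-0.002 -0.002  0.001]
(460.3, 86.3, 18, 2.97) [ -1.   -1.4 125.5] [-0.002 -0.002  0.001]
```

Call:
{"api": "play_rows", "payload": {
  "deltas": [-1,-1.5,30,0,0,0,0,-1,-1.5,65,0,0,0,0,-1,-1.5,90,0,0,0,0,-1,-1.5,105,0,0,0,0,-1,-1.5,115,0,0,0,0,-1,-1.5,119,0,0,0,0,-1,-1.5,122,0,0,0,0,-1,-1.5,123,0,0,0,0,-1,-1.5,123,0,0,0,0]
}}

```text
clock: 8.25
eef_pos: [461.8, 87.9, 21.8]
tool_rot: [3.141, 0.001, 2.973]
force: [-0.3, -0.2, -0.5]
width: 20.9
gripper_force: 58.8
```

Call:
{"api": "play_rows", "payload": {
  "deltas": [0.5,0,1,0,0,0,0,1,0,2,0,0,0,0,1,0,3,0,0,0,0,1,0,4,0,0,0,0,1,0,4,0,0,0,0]
}}

```text
clock: 8.88
eef_pos: [460.6, 88.0, 17.5]
tool_rot: [3.141, 0.0, 2.973]
force: [-0.1, 0.6, 1.9]
width: 20.8
gripper_force: 59.0
```

Call:
{"api": "play_rows", "payload": {
  "deltas": [0,0,0.3,0,0,0,0,0,0,0.3,0,0,0,0,0,0,0.3,0,0,0,0.3,0,0,0.3,0,0,0,0.35,0,0,0.3,0,0,0,0.4,0,0,0.3,0,0,0,0.45,0,0,0.3,0,0,0,0.45,0,0,0.3,0,0,0,0.45]
}}

```text
clock: 9.88
eef_pos: [462.1, 93.7, 17.8]
tool_rot: [3.135, 0.002, 2.979]
force: [1.2, 15.3, 7.7]
width: 38.2
gripper_force: 0.7
```

Call:
{"api": "play_rows", "payload": {
  "deltas": [0,0,-5,0,0,0,0.45,0,0,-15,0,0,0,0.45,0,0,-35,0,0,0,0.45,0,0,-60,0,0,0,0.45,0,0,-100,0,0,0,0.45,0,0,-140,0,0,0,1,0,0,-150,0,0,0,1,0,0,-150,0,0,0,1]
}}

```text
clock: 10.88
eef_pos: [460.3, 87.6, 167.3]
tool_rot: [3.141, 0.001, 2.972]
force: [0.1, -0.5, -0.1]
width: 85.4
gripper_force: 0.0
```

```bash
python3 - <<'E'
from h import *
s=read_state();c=camera_info("wrist");im=get_image("wrist");print(s["eef_pos"],s["tool_rot"],s["width"])
np.savez("w3.npz",T=c["T"]);save(im,"w3.png",k=1.4)
E
```

```text
[460.33012168  87.64896442 167.2855609 ] [3.14134473e+00 5.94297328e-04 2.97230768e+00] 85.37545595580887
```

View pics/w3.png

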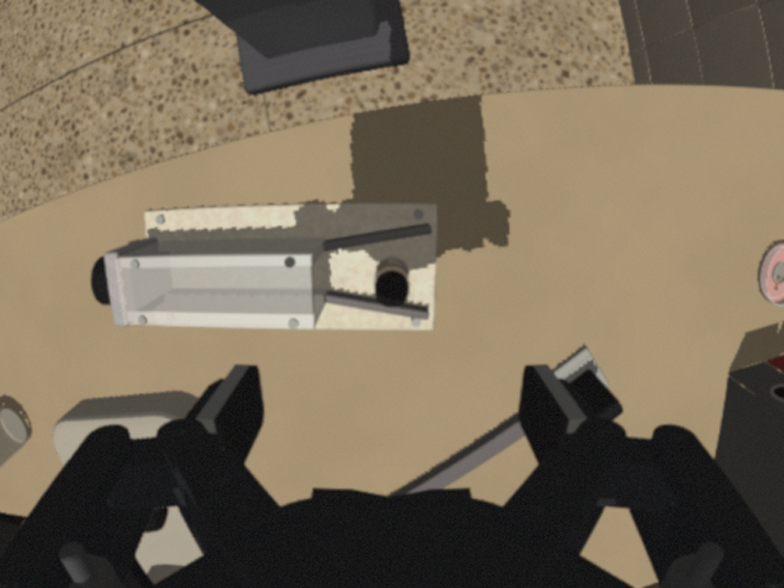

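The vial stands upright in the bay, with its cap at (392,287). The stick's grip and foot are at right, around (590,390).

```bash
python3 - <<'E'
from h import *
T=np.load("w3.npz")["T"]
v=wray(T,392/1.4,287/1.4,56);h=-1.743;d=v[:2]-[453.1,44.9]
print("vial",v,"local",d@[np.cos(h),np.sin(h)],d@[-np.sin(h),np.cos(h)])
print("foot corner rear-right",wray(T,587/1.4,346/1.4,6),"fit",[576.8-25*np.cos(-1.059)+22*np.sin(-1.059),216.3-25*np.sin(-1.059)-22*np.cos(-1.059)])
# move up over stick (grip x offset), for a close look
x,y=576.8,216.3
plan((520,150,200,2.6),(x,y,160,2.083))
E
```

```text
vial [460.4  88.6  56. ] local -44.30454045708364 -0.2961332244745929
foot corner rear-right [545.5 227.7   6. ] fit [np.float64(545.3753393492917), np.float64(227.32228211342039)]
at [459.8  87.7 166.5] [-3.141e+00 -1.000e-03  2.972e+00] clk 10.93
(520, 150, 200, 2.6) [-48.8  71.6 -33.6] [-0.001 -0.001  0.372]
(576.8, 216.3, 160, 2.083) [-93.7 146.5   6.3] [-0.001 -0.001  0.889]
```

Call:
{"api": "play_rows", "payload": {
  "deltas": [-15,24,-15,0,0,0.12,1,-30,48,-30,0,0,0.25,1,-48,72,-33,0,0,0.38,1,-62,96,-25,0,0,0.52,1,-78,120,-10,0,0,0.68,1,-94,146,6,0,0,0.83,1,-94,146,6,0,0,0.889,1,-94,146,6,0,0,0.889,1,-94,146,6,0,0,0.889,1]
}}

```text
clock: 12.05
eef_pos: [577.1, 215.2, 160.2]
tool_rot: [-3.14, 0.0, 2.084]
force: [0.3, 0.3, 0.0]
width: 85.6
gripper_force: 0.0
```

```bash
python3 - <<'E'
from h import *
s=read_state();c=camera_info("wrist");im=get_image("wrist");print(s["eef_pos"],s["tool_rot"],s["width"])
np.savez("w4.npz",T=c["T"]);save(im,"w4.png",k=1.4)
E
```

```text
[577.11845588 215.23917553 160.16524384] [-3.13986398e+00  1.20867357e-05  2.08378259e+00] 85.5850543491065
```

View pics/w4.png

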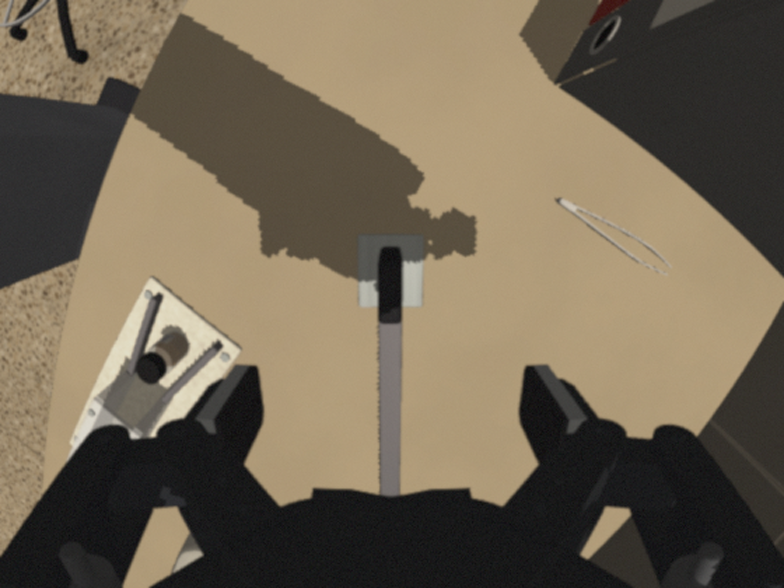

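The stick is centred and aligned in the view: foot corners (358,236), (424,236), (358,306) and (424,306), with the grip top around (390,290).

```bash
python3 - <<'E'
from h import *
T=np.load("w4.npz")["T"]
P=np.array([wray(T,u/1.4,v/1.4,6) for u,v in [(358,236),(424,236),(358,306),(424,306)]]);print(P.tolist(),P.mean(0))
a=wray(T,390/1.4,480/1.4,12);b=P[:2].mean(0);print("heading",np.arctan2(*(a-b)[[1,0]]), wray(T,391/1.4,248/1.4,62),wray(T,390.5/1.4,322/1.4,62))
m=P.mean(0);plan((m[0],m[1],90,2.083),(m[0],m[1],25,2.083))
E
```

```text
[[546.9, 225.8, 6.0], [585.0, 247.3, 6.0], [570.0, 183.1, 6.0], [609.5, 205.4, 6.0]] [577.85 215.4    6.  ]
heading -1.0618979143417646 [565.1 238.2  62. ] [585.5 201.2  62. ]
at [577.3 215.3 160.6] [-3.141 -0.     2.084] clk 12.1
(np.float64(577.85), np.float64(215.4), 90, 2.083) [-0.2  0.5 70.6] [-0.001 -0.     0.001]
(np.float64(577.85), np.float64(215.4), 25, 2.083) [ -0.2   0.6 135.6] [-0.001 -0.     0.001]
```

Call:
{"api": "play_rows", "payload": {
  "deltas": [0,0.5,40,0,0,0,1,0,0.5,80,0,0,0,1,0,0.5,110,0,0,0,1,0,0.5,130,0,0,0,1,0,0.5,142,0,0,0,1,0,0.5,144,0,0,0,1,0,0.5,144,0,0,0,1,0,0.5,144,0,0,0,0.4,0,0.5,144,0,0,0,0.3,0,0.5,144,0,0,0,0.2]
}}

```text
clock: 13.35
eef_pos: [578.2, 216.4, 17.3]
tool_rot: [3.141, 0.0, 2.084]
force: [-0.9, -0.1, -0.7]
width: 32.3
gripper_force: 0.0
```

Call:
{"api": "play_rows", "payload": {
  "deltas": [0,0,0,0,0,0,0.2,0,0,0,0,0,0,0,0,0,0,0,0,0,0,0,0,0,0,0,0,0,0,0,0,0,0,0,0,0,0,0,0,0,0,0]
}}

```text
clock: 14.1
eef_pos: [578.0, 216.2, 17.1]
tool_rot: [-3.141, -0.0, 2.084]
force: [-1.4, -0.4, 3.6]
width: 13.1
gripper_force: 58.8
```

```bash
python3 - <<'E'
from h import *
print("dish",ray("scene",133,194,6),"forceps",ray("scene",192,174,4),ray("scene",207,154,4))
h=-1.743
f=lambda lx,z:(453.1+lx*np.cos(h),44.9+lx*np.sin(h),z,h+np.pi)
plan((555,260,75,1.75),f(-285,75),f(-285,26))
E
```

```text
dish [516.57172147 441.84188464   6.        ] forceps [659.80905734 319.57398029   4.        ] [757.11535127 319.15683625   4.        ]
at [578.  216.2  17.1] [-3.141 -0.     2.084] clk 14.1
(555, 260, 75, 1.75) [ 49.5   1.4 -57.9] [-0.    -0.     0.334]
(np.float64(501.9358453296421), np.float64(325.68472218220717), 75, 1.398592653589793) [132.7 -12.6 -57.9] [-0.    -0.     0.685]
(np.float64(501.9358453296421), np.float64(325.68472218220717), 26, 1.398592653589793) [132.7 -12.6  -8.9] [-0.    -0.     0.685]
```

Call:
{"api": "play_rows", "payload": {
  "deltas": [0,0,-15,0,0,0,0,5,0,-40,0,0,0.03,0,25,1,-58,0,0,0.15,0,50,1,-58,0,0,0.3,0,75,-2,-58,0,0,0.42,0,105,-6,-58,0,0,0.55,0,133,-12,-58,0,0,0.685,0,133,-12,-58,0,0,0.685,0,133,-12,-40,0,0,0.685,0,133,-12,-25,0,0,0.685,0]
}}

```text
clock: 15.35
eef_pos: [502.8, 325.1, 40.9]
tool_rot: [3.142, 0.0, 1.398]
force: [1.0, 0.7, -1.7]
width: 13.2
gripper_force: 58.5
```

```bash
python3 - <<'E'
from h import *
h=-1.743
f=lambda lx,z:(453.1+lx*np.cos(h),44.9+lx*np.sin(h),z,h+np.pi)
plan(f(-285,26))
s=read_state();c=camera_info("wrist");im=get_image("wrist")
np.savez("w5.npz",T=c["T"]);save(im,"w5.png",k=1.4);print(s["width"],s["gripper_force"])
E
```

```text
at [502.8 325.1  40.9] [3.142 0.    1.398] clk 15.35
(np.float64(501.9358453296421), np.float64(325.68472218220717), 26, 1.398592653589793) [ 0.4 -1.  14.9] [ 0.     0.    -0.001]
13.18545340876854 58.518158197402954
```

```bash
python3 - <<'E'
from h import *
im=get_image("scene");save(im,"s5.png",(180,140,340,260),5)
E
```

```text
(no output)
```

View pics/s5.png

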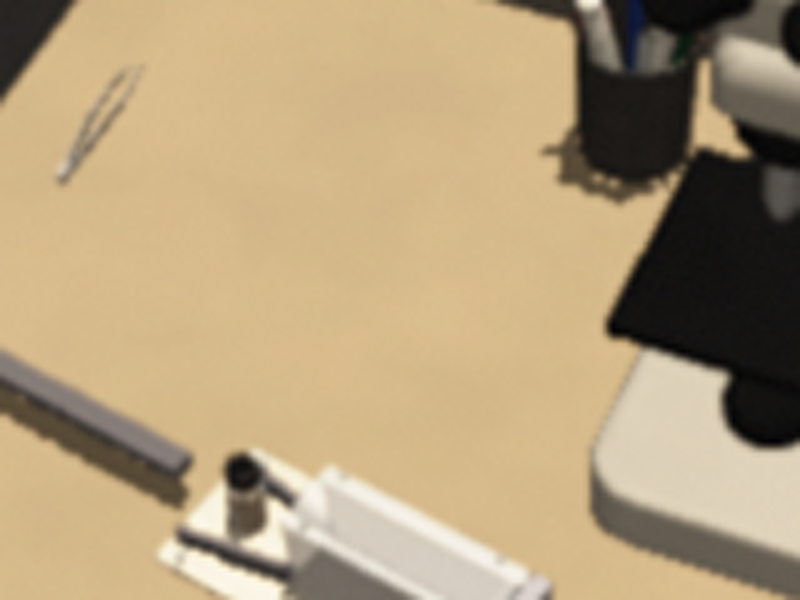

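The shaft tip's upper edge shows at about (183,466) in the crop, and the vial stands upright in the bay. I'll check the tip's alignment.

```bash
python3 - <<'E'
from h import *
h=-1.743
def loc(p): d=p[:2]-np.array([453.1,44.9]); return d@[np.cos(h),np.sin(h)],d@[-np.sin(h),np.cos(h)]
for z in (33,36): print(loc(ray("scene",180+183/5-.4,140+466/5-.4,z)))
s=read_state();print(loc(s["eef_pos"]))
E
```

```text
(np.float64(-84.13361388525098), np.float64(-2.4051880362881324))
(np.float64(-82.44338052913051), np.float64(-4.053426425579964))
(np.float64(-283.92757661325527), np.float64(-0.3275259815063194))
```

```bash
python3 - <<'E'
from h import *
h=-1.743
def loc(p): d=p[:2]-np.array([453.1,44.9]); return d@[np.cos(h),np.sin(h)],d@[-np.sin(h),np.cos(h)]
print(loc(ray("scene",228.2,233.5,56)))
f=lambda lx,ly,z:(453.1+lx*np.cos(h)-ly*np.sin(h),44.9+lx*np.sin(h)+ly*np.cos(h),z,h+np.pi)
plan(f(-284,1,26),f(-255,1,26),f(-100,1,26))
E
```

```text
(np.float64(-42.3997427903624), np.float64(0.4588218237791315))
at [501.4 324.7  39.7] [-3.139e+00  3.000e-03  1.397e+00] clk 15.45
(np.float64(502.7497010378967), np.float64(324.52815878742877), 26, 1.398592653589793) [ 0.1  1.4 13.7] [-0.003  0.003 -0.001]
(np.float64(497.78043958330153), np.float64(295.9570817934498), 26, 1.398592653589793) [-28.9   1.4  13.7] [-0.003  0.003 -0.001]
(np.float64(471.22059387770673), np.float64(143.24960130838974), 26, 1.398592653589793) [-183.9    1.6   14.1] [-0.003  0.003 -0.001]
```

Call:
{"api": "play_rows", "payload": {
  "deltas": [0,2.2,5,0,0,0,0,0,2.2,10,0,0,0,0,0,2.2,14,0,0,0,0,0,2.2,14,0,0,0,0,-8,2.2,14,0,0,0,0,-15,2.2,14,0,0,0,0,-19,2.2,14,0,0,0,0,-20,2.2,14,0,0,0,0,-20,2.2,14,0,0,0,0]
}}

```text
clock: 16.58
eef_pos: [501.1, 306.3, 28.1]
tool_rot: [-3.142, -0.0, 1.399]
force: [-0.3, -0.1, -1.6]
width: 12.7
gripper_force: 58.5
```

```bash
python3 - <<'E'
from h import *
im=get_image("scene");save(im,"s6.png",(195,205,275,265),10)
h=-1.743
f=lambda lx,ly,z:(453.1+lx*np.cos(h)-ly*np.sin(h),44.9+lx*np.sin(h)+ly*np.cos(h),z,h+np.pi)
plan(f(-264,2,26),f(-102,1,26))
E
```

```text
at [501.1 306.5  28. ] [-3.142 -0.     1.399] clk 16.62
(np.float64(500.30783372417517), np.float64(304.65261391383655), 26, 1.398592653589793) [-1.9 -0.5  2. ] [-0. -0.  0.]
(np.float64(471.5633015642305), np.float64(145.22002041142278), 26, 1.398592653589793) [-163.9   -1.5    2. ] [-0. -0.  0.]
```

View pics/s6.png

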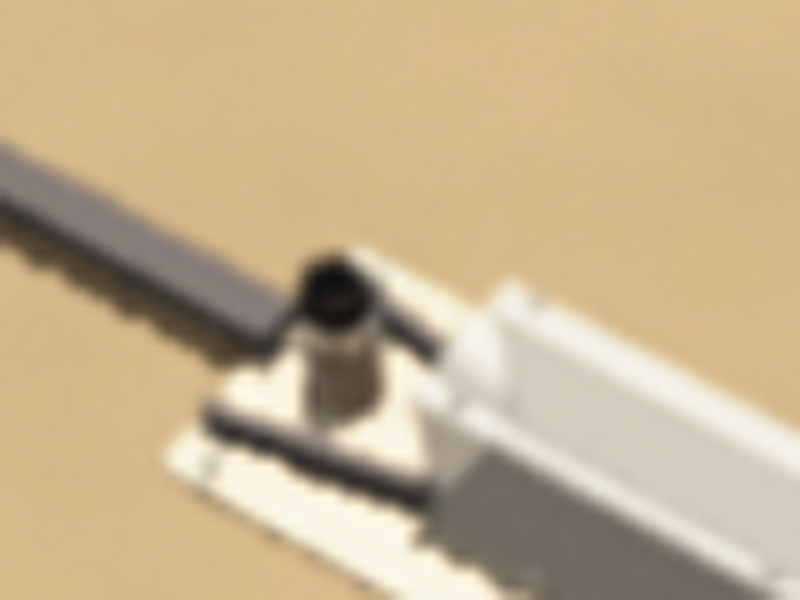

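The tip is just behind the vial, with its near top corner at about (268,335) in the crop, between the rails.

```bash
python3 - <<'E'
from h import *
h=-1.743
def loc(p): d=p[:2]-np.array([453.1,44.9]); return (d@[np.cos(h),np.sin(h)]).round(1),(d@[-np.sin(h),np.cos(h)]).round(1)
print("tip nr corner",loc(ray("scene",195+26.8-.45,205+33.3-.45,23)))
print("edge back", [loc(ray("scene",195+u/10-.45,205+v/10-.45,23)) for u,v in((20,200),(140,264),(20,148),(140,205),(260,281))])
print("rail near front", loc(ray("scene",195+20.8-.45,205+41-.45,19)), "roof corners",loc(ray("scene",195+42-.45,205+39-.45,67)),loc(ray("scene",195+51-.45,205+28.3-.45,67)))
E
```

```text
tip nr corner (np.float64(-67.0), np.float64(-3.2))
edge back [(np.float64(-154.5), np.float64(-3.4)), (np.float64(-111.8), np.float64(-3.2)), (np.float64(-166.5), np.float64(11.3)), (np.float64(-124.8), np.float64(13.3)), (np.float64(-79.9), np.float64(10.0))]
rail near front (np.float64(-67.1), np.float64(-30.9)) roof corners (np.float64(1.9), np.float64(-20.6)) (np.float64(1.3), np.float64(20.9))
```

Call:
{"api": "play_rows", "payload": {
  "deltas": [-3,-2.5,1,0,0,0,0,-6,-2.5,1,0,0,0,0,-9,-2.5,1,0,0,0,0,-12,-2.5,1,0,0,0,0,-16,-2.5,1,0,0,0,0,-21,-2.5,1,0,0,0,0,-26,-2.5,1,0,0,0,0,-31,-2.5,1,0,0,0,0,-36,-2.5,1,0,0,0,0,-41,-2.5,1,0,0,0,0]
}}

```text
clock: 17.88
eef_pos: [491.5, 265.9, 27.0]
tool_rot: [-3.142, -0.0, 1.399]
force: [0.3, 0.4, -1.7]
width: 12.9
gripper_force: 58.5
```

```bash
cat >> h.py <<'E'
h0=-1.743
def loc(p): d=p[:2]-np.array([453.1,44.9]); return (d@[np.cos(h0),np.sin(h0)]).round(1),(d@[-np.sin(h0),np.cos(h0)]).round(1)
def f(lx,ly,z): return (453.1+lx*np.cos(h0)-ly*np.sin(h0),44.9+lx*np.sin(h0)+ly*np.cos(h0),z,h0+np.pi)
E
python3 - <<'E'
from h import *
im=get_image("scene")
s=read_state();print("origin",loc(s["eef_pos"]),s["force"])
# dark cap blob near the expected place
g=im.max(2);m=(g<45).astype(np.uint8);n,l,st,ce=cv2.connectedComponentsWithStats(m[225:275,215:275])
for i in range(1,n):
    if st[i,4]>15: u,v=ce[i]+[215,225];print(st[i],u,v,loc(ray("scene",u,v,54)))
plan(f(-102,0,26))
E
```

```text
origin (np.float64(-223.4), np.float64(0.1)) [-0.2255828  -0.77740929 -1.82236858]
[20 12  4  5 16] 236.1875 238.6875 (np.float64(-14.9), np.float64(-0.9))
at [491.5 264.9  27.1] [3.142e+00 1.000e-03 1.398e+00] clk 17.93
(np.float64(470.578092012714), np.float64(145.39137425468468), 26, 1.398592653589793) [-121.3   -0.     1.2] [ 0.     0.001 -0.001]
```

Call:
{"api": "play_rows", "payload": {
  "deltas": [-5,0,0,0,0,0,0,-10,0,0,0,0,0,0,-15,0,0,0,0,0,0,-21,0,0,0,0,0,0,-27,0,0,0,0,0,0,-33,0,0,0,0,0,0,-39,0,0,0,0,0,0,-45,0,0,0,0,0,0,-51,0,0,0,0,0,0,-57,0,0,0,0,0,0]
}}

```text
clock: 19.18
eef_pos: [481.8, 209.7, 27.0]
tool_rot: [3.142, -0.0, 1.399]
force: [-0.5, 0.2, -2.0]
width: 13.3
gripper_force: 58.5
```

```bash
python3 - <<'E'
from h import *
s=read_state();print("origin",loc(s["eef_pos"]),s["force"])
plan(f(-102,0,26))
E
```

```text
origin (np.float64(-167.3), np.float64(0.0)) [-0.49226671  0.20917297 -1.99809149]
at [481.8 209.7  27. ] [ 3.142 -0.     1.399] clk 19.18
(np.float64(470.578092012714), np.float64(145.39137425468468), 26, 1.398592653589793) [-65.3  -0.    1. ] [ 0. -0.  0.]
```

Step 2 is likely met once the vial is at 40 mm or more. I'll continue towards the stop.

Call:
{"api": "play_rows", "payload": {
  "deltas": [-5,0,0,0,0,0,0,-11,0,0,0,0,0,0,-17,0,0,0,0,0,0,-23,0,0,0,0,0,0,-29,0,0,0,0,0,0,-35,0,0,0,0,0,0,-41,0,0,0,0,0,0,-47,0,0,0,0,0,0,-52,0,0,0,0,0,0,-56,0,0,0,0,0,0]
}}

```text
clock: 20.42
eef_pos: [472.2, 154.6, 27.0]
tool_rot: [-3.142, -0.0, 1.399]
force: [-0.6, 0.3, -0.7]
width: 13.3
gripper_force: 58.5
```

Call:
{"api": "play_rows", "payload": {
  "deltas": [-2,0,0,0,0,0,0,-4,0,0,0,0,0,0,-5,0,0,0,0,0,0,-6,0,0,0,0,0,0,-6,0,0,0,0,0,0]
}}

```text
clock: 21.05
eef_pos: [471.2, 148.9, 27.0]
tool_rot: [3.142, 0.0, 1.399]
force: [0.2, -0.8, -1.1]
width: 13.4
gripper_force: 58.5
```

```bash
python3 - <<'E'
from h import *
s=read_state();print("origin",loc(s["eef_pos"]),s["force"])
im=get_image("scene")
g=im.max(2);print(proj("scene",[f(109,0,51)[:3]]))
a=cv2.resize(im[225:295,225:305],None,fx=9,fy=8,interpolation=cv2.INTER_CUBIC);save(a,"s7.png")
E
```

```text
origin (np.float64(-105.6), np.float64(0.0)) [ 0.18830488 -0.76899231 -1.09601415]
[[275.08796659 259.72349237]]
```

View pics/s7.png

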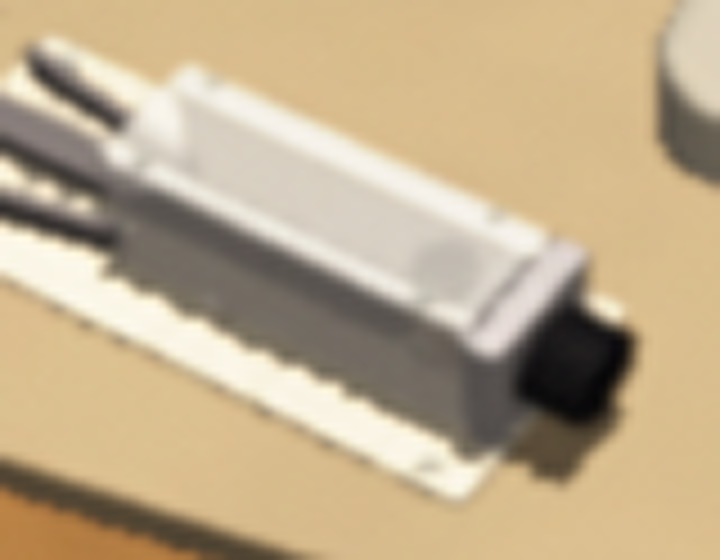

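The cap is visible through the roof at crop (445,262), so the vial is upright and about 4 mm short of the stop. I'll advance until contact.

Call:
{"api": "play_rows", "payload": {
  "deltas": [-1,0,0,0,0,0,0,-2,0,0,0,0,0,0,-2.5,0,0,0,0,0,0,-3,0,0,0,0,0,0,-3,0,0,0,0,0,0]
}}

```text
clock: 21.72
eef_pos: [470.7, 145.9, 27.0]
tool_rot: [-3.142, 0.0, 1.399]
force: [-0.4, -0.2, -1.1]
width: 13.7
gripper_force: 58.5
```

Call:
{"api": "play_rows", "payload": {
  "deltas": [-0.7,0,0,0,0,0,0,-1.4,0,0,0,0,0,0,-2,0,0,0,0,0,0,-2,0,0,0,0,0,0]
}}

```text
clock: 22.22
eef_pos: [470.5, 144.7, 27.0]
tool_rot: [-3.141, -0.001, 1.399]
force: [-0.2, 2.7, -0.9]
width: 13.1
gripper_force: 58.6
```

Contact at the stop. I'll draw the stick back.

Call:
{"api": "play_rows", "payload": {
  "deltas": [2,0,0,0,0,0,0,6,0,0,0,0,0,0,14,0,0,0,0,0,0,28,0,0,0,0,0,0,45,0,0,0,0,0,0,65,0,0,0,0,0,0,85,0,0,0,0,0,0,105,0,0,0,0,0,0,125,0,0,0,0,0,0,145,0,0,0,0,0,0]
}}

```text
clock: 23.48
eef_pos: [494.8, 288.8, 26.8]
tool_rot: [-3.141, 0.0, 1.4]
force: [0.3, -0.4, -0.6]
width: 13.7
gripper_force: 58.6
```

Call:
{"api": "play_rows", "payload": {
  "deltas": [20,0,0,0,0,0,0,35,0,0,0,0,0,0,45,0,0,0,0,0,0,50,0,0,0,0,0,0,50,0,3,0,0,0,0,50,0,6,0,0,0,0,50,0,8,0,0,0,0,50,0,9,0,0,0,0,50,0,9,0,0,0,0]
}}

```text
clock: 24.6
eef_pos: [503.7, 336.0, 18.0]
tool_rot: [-3.141, 0.0, 1.399]
force: [0.5, -0.1, -1.6]
width: 13.3
gripper_force: 58.6
```

Call:
{"api": "play_rows", "payload": {
  "deltas": [0,0,0.5,0,0,0,0,0,0,1,0,0,0,0,0,0,1,0,0,0,0,0,0,1,0,0,0,0.2,0,0,1,0,0,0,0.3,0,0,1,0,0,0,0.5,0,0,1,0,0,0,0.7,0,0,1,0,0,0,0.7,0,0,1,0,0,0,0.7]
}}

```text
clock: 25.72
eef_pos: [503.8, 336.2, 17.0]
tool_rot: [3.142, 0.0, 1.399]
force: [0.2, -0.1, 0.6]
width: 59.6
gripper_force: 0.0
```

Call:
{"api": "play_rows", "payload": {
  "deltas": [0,0,-10,0,0,0,0.7,0,0,-30,0,0,0,0.7,0,0,-60,0,0,0,0.7,0,0,-100,0,0,0,0.7,0,0,-150,0,0,0,0.7,0,0,-170,0,0,0,0.7,0,0,-170,0,0,0,0.7]
}}

```text
clock: 26.6
eef_pos: [504.5, 336.6, 189.1]
tool_rot: [3.139, -0.003, 1.399]
force: [-0.8, 0.1, -0.6]
width: 60.1
gripper_force: 0.0
```

```bash
python3 - <<'E'
from h import *
a=get_image("scene")[160:300,150:310];save(a,"s8.png",k=5) if 0 else save(a,"s8.png",k=4)
E
```

```text
(no output)
```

View pics/s8.png

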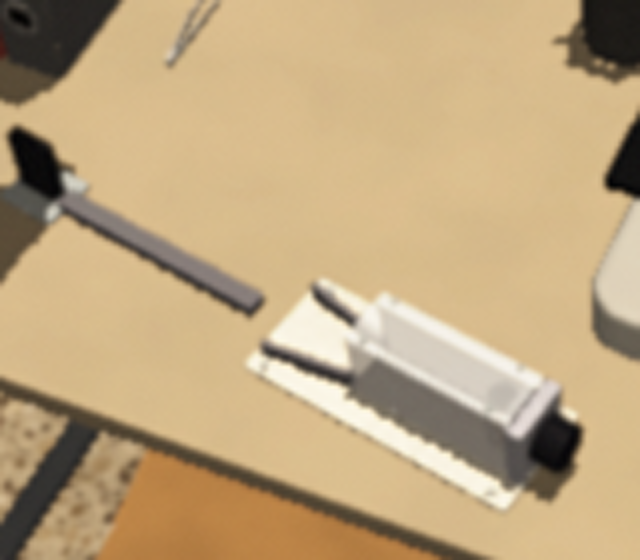

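The stick lies flat, with its tip at crop (255,300) and clear of the plate. The vial stands at the stop, with its cap at (502,392). I'm handing in.

```bash
python3 -c "
from cell import *
print(finish_job())"
```

```text
the job is handed in; nothing more can be done
None
```

The job is handed in, with no verdict returned: the vial stands upright against the end stop and the push stick lies flat on the open bench, clear of the base plate; I did not re-measure the beaker, timer, dish and forceps at the end.

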